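Draw the hot tray out of the bench dryer with the pull hook

ROBOT

A 7-joint arm with a two-finger parallel gripper is mounted at the origin on a cart in front of the work surface, level with it; the furniture and walls round the work are solid. World frame = base frame: x ahead of the robot, y to its left, z up, the work surface at z = 0. Lengths are in m, angles in degrees, forces in N, time in s.
With the tool pointing down it reaches from about 0.4 to 0.75 m from the base axis. Payload 19.5 kg.
Tool frame: the origin (TCP) lies between the finger pads; the fingertips stand 25 mm ahead of it and the grasp point (between the pads) lies 6 mm ahead of it; z points along the fingers, y is the direction in which the jaws open and shut (so a half turn about z gives the same grasp; the last joint's range is limited). The gripper opens to 85 mm and grips with 20 to 120 N. Pads are 22 mm wide; open, the fingers measure 114 mm over their backs; the gripper's body (76 mm by 85 mm) begins 54 mm behind the grasp point. The pads swing forward as they close: fully open they stand 13 mm farther back than shut.
Start: joints at [67.913, 40.479, -1.581, 85.061, 1.261, 54.483, -4.326], TCP at [0.194, -0.541, 0.256] pointing down, gripper open.
Joint ranges: [-155.06, 155.06], [-18.47, 123.98], [-90, 86.84], [0, 140.48], [-83.41, 263.41], [0, 116], [-161.91, 161.91]. Speed limits (degrees/s): [108.29, 108.29, 147.25, 147.25, 172.46, 172.46, 172.46].

INTERFACE

Orientations are given as a 3x3 rotation matrix whose columns are the frame's x, y, z axes.
In Python, from workcell import read_state, grab_frame, camera_info, close_job gives the robot as it stands.
- The arm moves only by the shell command python3 -m pendant 'ROWS' [FORCE]. ROWS is JSON, a list of rows, each a list of 3 entries, a list of its own where there are three numbers: the shift along the tool's x, y, z scaled (see below), then the turn, a rotation vector about the tool's x, y, z scaled (see below), then the finger opening in mm, from 0 to 85.4. In form: [[[dx, dy, dz], [rx, ry, rz], jaw], ...]. A call has exactly 5 rows; each row is the pose to reach, as a shift and turn from the pose commanded when the call began, along the tool's axes at that moment, turning the shorter way round; what a row does not reach only later rows make up. The controller multiplies each number of a shift by 0.08 m and each number of a turn by pi rad. A row lasts 1/10 s, in which the tool goes at most 50 mm and 8.59 degrees, less where a joint would pass 70% of its speed; a pose out of reach is approached as far as the arm can. A call with a number of a shift or a turn outside -1 to 1 is refused whole. A call with a gripper value outside its range is refused whole. The fingers move at their own pace and stop on an object; FORCE is the grip in N (left out, the last holds). Time passes only in rows, so rows that repeat a pose let the fingers close, or fill a call up. It gives the time, the measured TCP pose, the force and the opening at its end, in the units of the state.
- read_state(): the state, without advancing time (a new reading comes with each control period).
- grab_frame(name): name is "side" or "top" or "wrist"; returns the picture (384x512x3 uint8, blue, green, red); there is no depth.
- camera_info(name): a dict with "vertical_fov" (degrees; the focal length in pixels is half the picture's height over the tangent of half this angle, whatever the lens; pixels are square), "cx", "cy" (the principal point, pixels), "k1" (the pictures are not rectified: a ray, as slopes to the right and down, at radius r is drawn at 1 + k1 r^2 times it, then the intrinsics apply), "extrinsics" (4x4, takes a point from camera to world coordinates). Camera axes: x right, y down, z forward; pixel columns grow to the right and rows downward; lengths in m; the calibration is good to about 2 mm. A picture is of the moment at which its call begins: read the wrist's pose just before it. camera_info takes no time and is no camera call; for the wrist camera it gives the pose at the moment of the call.
- close_job(): hands the job in, once; it reports no verdict.
The state is a dict: "time_s": time; "qpos": joint angles; "joint_velocities": joint speeds; "effort": joint torques, N m; "tool_pos": TCP position; "ee_rot": TCP orientation; "contact_force": force on the tool from outside, world axes, zero at the start; "torque": the same for the moment, N m; "width": finger opening in m.
Only numpy, scipy, OpenCV 4.12 (cv2) and the standard library are available. Lean on these libraries where they do the work, as an engineer would, in place of code of your own. Each camera call takes 0.05 s, during which the arm holds its last target. There are 200 camera calls.

TASK

Take the pull hook from its stand, drop its tip into the eye on the front of the dryer's hot tray and draw the tray out along the ledge, through the pull of its catches, until it comes up against the stop and presses in the heater's end switch; hold it there with a firm pull of 10 to 20 N for half a second so that it seats on both buffers. Nothing but the hook may touch the tray, and never with more than 22 N or so roughly that an adapter in it falls over. Then unhook without pushing the tray back off the switch and lay the hook in its stand again, leaving the other things on the bench where they are.

Things in the scene. Friction and masses are not known exactly. Their poses are not given: they have to be found in the camera images.
- dryer: fixed grey bench dryer. Origin on the bench under the shut tray; -x is the way the tray is drawn out, z up. Base top 18 mm above the bench; hood over the rear part, front face x = -82 mm, top 146 mm up, 178 mm wide. In front a bare ledge to x = -235 mm between guide rails (tops 30 mm up, inner faces y = +-68 mm)
- tray: open steel tray, loose in the dryer's guides, 150 (x) x 120 (y; 132 over runners) x 28 mm, 0.4 to 1.0 kg. Origin: centre of underside, on the base top; axes as the dryer's; front face x = -75 mm. Shut, it is held by two spring rollers: leaving them takes about 8 to 16 N of pull within the first 7 mm; then it slides with a steady 2 to 8 N, the weight differing from day to day
- eye (a point): centre of the tray's pull eye: a level ring of 6 mm round steel bar, clear hole 15 mm, hole axis vertical, standing out in front of the tray (26 mm before the tray's front face) on a short stem, centre 46 mm above the bench; axes as the tray's
- end_switch (a joint): plunger of the heater's end switch on the adjustable stop: 0 m standing out, 0.006 m pressed in flush with the buffers (under 1 N). The stop (steel strap with a 14 mm high block, rubber buffer and brass nut at each end, the switch beside one) is clamped across the ledge where it was last set: the tray meets it after 90 to 125 mm of travel; its place is not measured but felt
- hook: pull hook, loose, 0.16 kg: black handle 104 mm long (x), 24 wide (y), 26 high; then a 7 mm round steel shank along +x, 9 mm above the handle's axis, its end bent down. Origin at the middle of the handle's underside, z up
- hook_grip (a point): middle of the handle, 13 mm above the hook's origin: the place to grip it, across its 24 mm width
- hook_tip (a point): centre of the rounded end (radius 3.5 mm) of the hook's bent-down tip: 148 mm in front of the handle's middle, 6 mm below the handle's underside. The tip is 7 mm thick, hangs 28 mm below the shank's axis and leans back a little. With this point 10 to 14 mm below the eye's centre the hook is well in the eye
- stand: fixed dark steel stand, base 190 x 74 mm. Origin on the bench under the middle of the lying hook's handle, x towards the hook's tip. Rear fork (x = -40 mm): handle between flared cheeks 31 mm apart, tops 65 mm up; front fork (x = 92 mm): shank in a 12 mm flared slot, tops 82 mm up. The hook lies home with its origin 40 mm above this origin, axes alike
- adapter_a: light grey injector adapter with a black ring, 20 mm across, 35 mm tall, standing in the tray; origin at the centre of its foot, z up
- adapter_b: brass adapter with a black ring, 19 mm across, 30 mm tall, standing in the tray; origin at the centre of its foot, z up
- adapter_c: brass adapter with a hexagon foot, 28 mm across, 32 mm tall, standing in the tray; origin at the centre of its foot, z up
- grease_pot: white grease pot with a blue lid, 58 mm across, 73 mm tall; bystander, origin under its centre
- spanner: combination spanner, 162 mm long, lying flat; bystander, origin under its centre
- screwdriver: screwdriver with a yellow handle, 167 mm long, lying; bystander, origin under its centre
- plug: knurled blanking plug with a thin rod on top, 30 mm across, 89 mm tall; bystander, origin under its centre
- injector: fuel injector, 64 x 36 x 17 mm, lying; bystander, origin under its centre

How it is judged (in metres and radians):
On the way, in this order (a step that is already met when the one before it is completed fails the run):
1. the hook's tip is down in the tray's eye (horizontal distance between hook_tip and eye below 0.01 m and z of hook_tip in the frame of eye between -0.026 and -0.003 m), for 0.1 s.
2. with its tip in the eye, the hook pulls the tray firmly (more than 8 N) against the stop, its end switch pressed, for 0.3 s (all of step 1 and value of joint end_switch above 0.004 m and contact force between hook and tray above 8 N), for 0.3 s.
At the end, for the whole second after the job is handed in: the tray stands square and level on the ledge, up against the stop with the end switch still pressed by more than 4 of its 6 mm, with the three adapters upright in it; the hook lies at rest, upright, in both forks of its stand (within 15 mm along, 8 mm across, seated in height to 5 mm) (value of joint end_switch above 0.004 m and x of tray in the frame of dryer between -0.13 and -0.085 m and angle between the x axis of tray and the x axis of dryer, either way round below 0.05 rad and angle between tray's own z axis and vertical below 0.04 rad and linear speed of each of tray, hook below 0.01 m/s and angle between each of adapter_a, adapter_b, adapter_c's own z axis and vertical below 0.25 rad and x of adapter_a in the frame of tray between -0.066 and 0.066 m and y of adapter_a in the frame of tray between -0.052 and 0.052 m and z of each of adapter_a, adapter_b, adapter_c in the frame of tray below 0.02 m and x of adapter_b in the frame of tray between -0.066 and 0.066 m and y of adapter_b in the frame of tray between -0.052 and 0.052 m and x of adapter_c in the frame of tray between -0.066 and 0.066 m and y of adapter_c in the frame of tray between -0.052 and 0.052 m and x of hook in the frame of stand between -0.015 and 0.015 m and y of hook in the frame of stand between -0.008 and 0.008 m and z of hook in the frame of stand between 0.036 and 0.045 m and angle between the x axis of hook and the x axis of stand, either way round below 0.1 rad and angle between hook's own z axis and vertical below 0.15 rad); the robot touches nothing.
It fails at once if the hook pulls or presses on the tray with more than 22 N (contact force between hook and tray above 22 N).
It fails at once if the gripper or arm touches the hot tray (contact force between any of the fingers, the arm and tray above 0.5 N).
It fails at once if an adapter in the tray is thrown over (angle between any of adapter_a, adapter_b, adapter_c's own z axis and vertical above 0.6 rad).
It fails at once if another thing on the bench is moved by more than 20 mm (distance of any of grease_pot, spanner, screwdriver, plug, injector from where it was at the start of the episode above 0.02 m).
It also fails if it takes over 72 s, if anything falls off the work surface, if the arm or the gripper's body presses on something with over 40 N, if the wrist force passes 120 N, or if a joint passes its speed limit or range.

## Working session

There is one attempt and no reset: what is moved stays moved. The work goes in short steps, Python scripts to look and compute and a shell command to move; the robot and the scene stay as the last step left them, time stands still between calls to the robot, and variables do not carry over. Pictures are saved under pics/ and viewed, about 8 in all and at most 12, crops included, and the job is handed in when it is done.

```bash
mkdir -p pics; ls; python3 - <<'E'
from workcell import *
import cv2,numpy as np
np.set_printoptions(precision=4,suppress=True)
s=read_state();print({k:np.round(v,3).tolist() for k,v in s.items()})
for n in ["side","top","wrist"]:
    print(n,camera_info(n)); cv2.imwrite(f"pics/{n}0.png",grab_frame(n))
E
```

```text
pics
{'time_s': 0.0, 'qpos': [67.913, 40.512, -1.583, 85.083, 1.26, 54.48, -4.326], 'joint_velocities': [-0.042, 0.038, 0.101, 0.015, -0.066, -0.017, -0.023], 'effort': [0.002, -88.319, 1.235, -23.617, 0.017, 0.006, 0.0], 'tool_pos': [0.194, -0.541, 0.256], 'ee_rot': [[0.941, 0.337, -0.0], [0.337, -0.941, 0.001], [-0.0, -0.001, -1.0]], 'contact_force': [-0.193, -0.484, 0.305], 'torque': [-0.01, 0.008, 0.022], 'width': 0.086}
side {'vertical_fov': 50.842342086114556, 'cx': 260.69613997186707, 'cy': 192.5903931418502, 'k1': -0.006058005364775082, 'extrinsics': array([[ 0.982 , -0.0931,  0.1646,  0.397 ],
       [-0.1882, -0.5658,  0.8028, -1.0067],
       [ 0.0184, -0.8193, -0.5731,  0.8129],
       [ 0.    ,  0.    ,  0.    ,  1.    ]])}
top {'vertical_fov': 42.81214532793492, 'cx': 257.3473683845167, 'cy': 186.9132512970159, 'k1': -0.12220453217883415, 'extrinsics': array([[-0.0068, -0.985 ,  0.1727,  0.3639],
       [-0.9999,  0.0051, -0.0102,  0.0168],
       [ 0.0092, -0.1727, -0.9849,  1.3728],
       [ 0.    ,  0.    ,  0.    ,  1.    ]])}
wrist {'vertical_fov': 65.86499102564905, 'cx': 251.12653591205392, 'cy': 194.42579561122798, 'k1': -0.038963321671773424, 'extrinsics': array([[ 0.3378, -0.8988, -0.2794,  0.2654],
       [-0.9412, -0.3227, -0.0996, -0.517 ],
       [-0.0006,  0.2967, -0.955 ,  0.3727],
       [ 0.    ,  0.    ,  0.    ,  1.    ]])}
```

View pics/top0.png

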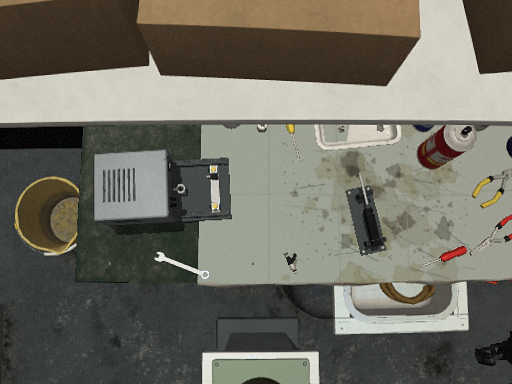

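View pics/side0.png

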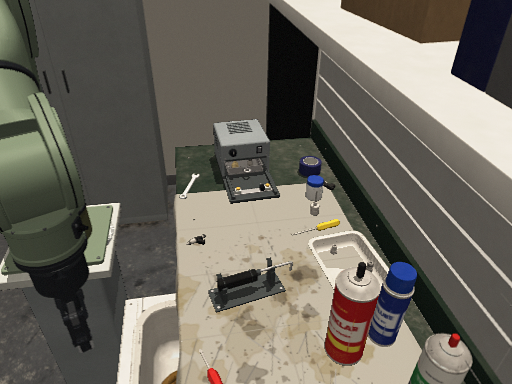

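Top: dryer at left around (160,188), with its eye about (181,188) and the stop about (215,188). The stand is at (366,218) with its tip up. I'll crop closer and measure.

```bash
cat > h.py <<'E'
import numpy as np,cv2
from workcell import *
np.set_printoptions(precision=4,suppress=True)
def K(c): 
    f=192/np.tan(np.radians(c["vertical_fov"])/2); return f
def ray(c,uv):
    f=K(c); d=np.array([(uv[0]-c["cx"])/f,(uv[1]-c["cy"])/f]); s=d.copy()
    for _ in range(20): s=d/(1+c["k1"]*(s@s))
    E=np.array(c["extrinsics"]); return E[:3,3],E[:3,:3]@np.array([*s,1])
def onz(c,uv,z):
    o,d=ray(c,uv); return o+d*(z-o[2])/d[2]
def proj(c,p):
    E=np.array(c["extrinsics"]); q=E[:3,:3].T@(np.array(p)-E[:3,3]); s=q[:2]/q[2]
    s=s*(1+c["k1"]*(s@s)); return s*K(c)+[c["cx"],c["cy"]]
def tri(c1,u1,c2,u2):
    A=np.zeros((3,3));b=np.zeros(3);L=[]
    for c,u in((c1,u1),(c2,u2)):
        o,d=ray(c,u);d=d/np.linalg.norm(d);M=np.eye(3)-np.outer(d,d);A+=M;b+=M@o;L.append((M,o))
    p=np.linalg.solve(A,b);return p,[np.linalg.norm(M@(p-o)) for M,o in L]
E
python3 - <<'E'
from h import *
t=cv2.imread("pics/top0.png");s=cv2.imread("pics/side0.png")
def crop(im,x,y,w,h,k): return cv2.resize(im[y:y+h,x:x+w],None,fx=k,fy=k,interpolation=cv2.INTER_CUBIC)
a=crop(t,160,150,80,75,5);b=crop(t,335,165,60,95,4) 
c=crop(s,210,145,80,60,5);d=crop(s,200,250,100,60,4)
cv2.imwrite("pics/m1.png",np.vstack([np.hstack([a[:300],c]),np.hstack([b[:240],np.zeros((240,160,3),np.uint8),d])]))
cv2.imwrite("pics/m1.png",np.vstack([np.hstack([crop(t,160,155,80,60,5),c]),np.hstack([np.rot90(crop(t,335,170,60,90,4),1)[:, :360],np.zeros((240,40,3),np.uint8),d])]))
c=camera_info("top")
print(onz(c,(181,188),.046),onz(c,(360,170),.05),onz(c,(371,235),.05))
E
```

```text
[0.5945 0.2134 0.046 ] [ 0.642  -0.2826  0.05  ] [ 0.4612 -0.3054  0.05  ]
```

View pics/m1.png

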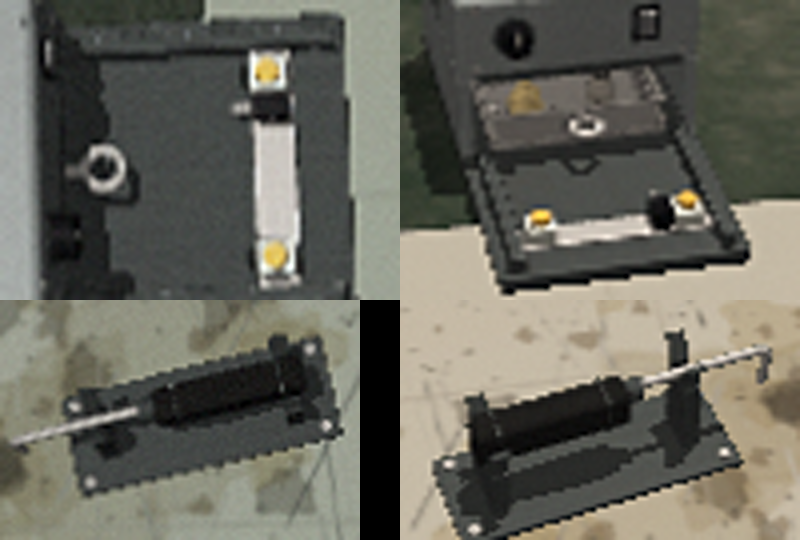

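```bash
python3 - <<'E'
from h import *
T=camera_info("top");S=camera_info("side")
sc=[(368.25,188.75),(383,247.5),(363.75,251.5),(349.25,192.5)]
P=np.array([onz(T,u,.006) for u in sc]);print(P,P.mean(0))
for a,b in((0,1),(3,2)): d=P[a]-P[b];print("yaw",np.degrees(np.arctan2(d[1],d[0])),np.linalg.norm(d))
print("side screws",[onz(S,u,.006) for u in((212.25,291),(218.75,307),(281.25,288))])
print("eye",tri(T,(181,189),S,(247.4,170)))
print("tip/shank end",tri(T,(359.25,173),S,(290.5,265)))
# stop nuts, front edge of rails
print("nuts",[tri(T,(160+a/5,155+b/5),S,(210+(c-400)/5,145+d/5)) for a,b,c,d in((267,70,687,199),(276,255,541,217))])
# handle ends top view at axis z
for r in((150,105),(305,65)): print("handle",onz(T,(395-r[1]/4,170+r[0]/4),.053))
# handle ends tri
print(proj(T,[.5,-.3,.05]))
E
```

```text
[[ 0.5965 -0.314   0.006 ]
 [ 0.4289 -0.3489  0.006 ]
 [ 0.4185 -0.2937  0.006 ]
 [ 0.586  -0.2587  0.006 ]] [ 0.5075 -0.3038  0.006 ]
yaw 11.78087204525111 0.17116236845288815
yaw 11.80123076534629 0.17105484441348684
side screws [array([ 0.4221, -0.291 ,  0.006 ]), array([ 0.4332, -0.345 ,  0.006 ]), array([ 0.5999, -0.3118,  0.006 ])]
eye (array([0.5941, 0.2131, 0.0465]), [np.float64(0.002442707724014806), np.float64(0.0024427077240145793)])
tip/shank end (array([ 0.6316, -0.2793,  0.0526]), [np.float64(0.0013780337369761672), np.float64(0.0013780337369759979)])
nuts [(array([0.651 , 0.1253, 0.0348]), [np.float64(0.001151439859859649), np.float64(0.0011514398598596)]), (array([0.5475, 0.1194, 0.035 ]), [np.float64(0.0019288059386816183), np.float64(0.0019288059386816684)])]
handle [ 0.5364 -0.3017  0.053 ]
handle [ 0.4303 -0.3248  0.053 ]
[368.4633 220.8473]
```

```bash
M='python3 -m pendant'
python3 -m pendant '[[[0.5,-0.17,0.14],[0,0,0],85],[[0.875,-0.2925,0.24],[0,0,0],85],[[0.875,-0.2925,0.24],[0,0,0],85],[[0.875,-0.2925,0.24],[0,0,0],85],[[0.875,-0.2925,0.24],[0,0,0],85]]' 60
python3 -m pendant '[[[0.5,-0.17,0.14],[0,0,0],85],[[0.875,-0.2925,0.24],[0,0,0],85],[[0.875,-0.2925,0.24],[0,0,0],85],[[0.875,-0.2925,0.24],[0,0,0],85],[[0.875,-0.2925,0.24],[0,0,0],85]]'
python3 -m pendant '[[[0.5,-0.17,0.14],[0,0,0],85],[[0.875,-0.2925,0.24],[0,0,0],85],[[0.875,-0.2925,0.24],[0,0,0],85],[[0.875,-0.2925,0.24],[0,0,0],85],[[0.875,-0.2925,0.24],[0,0,0],85]]'
python3 -m pendant '[[[0.5,-0.17,0.14],[0,0,0],85],[[0.875,-0.2925,0.24],[0,0,0],85],[[0.875,-0.2925,0.24],[0,0,0],85],[[0.875,-0.2925,0.24],[0,0,0],85],[[0.875,-0.2925,0.24],[0,0,0],85]]'
python3 -m pendant '[[[0.5,-0.17,0.14],[0,0,0.044],85],[[0.875,-0.2925,0.24],[0,0,0.044],85],[[0.875,-0.2925,0.24],[0,0,0.044],85],[[0.875,-0.2925,0.24],[0,0,0.044],85],[[0.875,-0.2925,0.24],[0,0,0.044],85]]'
python3 - <<'E'
from h import *
import json
s=read_state();print(s["tool_pos"],s["ee_rot"],s["contact_force"])
c=camera_info("wrist");f=grab_frame("wrist");c["extrinsics"]=np.array(c["extrinsics"]).tolist()
json.dump(c,open("w1.json","w"));cv2.imwrite("pics/w1.png",f)
for n,p in dict(tip=[.628,-.283,.034],mid=[.4835,-.313,.066]).items():print(n,proj(c,p))
E
```

```text
time_s: 0.65
tool_pos: [0.251, -0.4963, 0.2372]
ee_rot: [[0.942, 0.336, -0.0], [0.336, -0.942, -0.0], [-0.001, 0.0, -1.0]]
contact_force: [-0.3, 0.5, 0.4]
width: 0.085
time_s: 1.15
tool_pos: [0.3087, -0.4512, 0.2181]
ee_rot: [[0.942, 0.335, -0.0], [0.335, -0.942, -0.001], [-0.001, 0.001, -1.0]]
contact_force: [0.0, 0.1, -0.1]
width: 0.085
time_s: 1.65
tool_pos: [0.3667, -0.4057, 0.199]
ee_rot: [[0.942, 0.335, -0.0], [0.335, -0.942, -0.001], [-0.001, 0.001, -1.0]]
contact_force: [-0.9, 0.1, -0.6]
width: 0.0854
time_s: 2.15
tool_pos: [0.4247, -0.3602, 0.1799]
ee_rot: [[0.942, 0.335, -0.0], [0.335, -0.942, -0.001], [-0.0, 0.001, -1.0]]
contact_force: [-0.1, -0.0, 0.4]
width: 0.0844
time_s: 2.65
tool_pos: [0.4828, -0.3147, 0.1607]
ee_rot: [[0.979, 0.202, -0.0], [0.202, -0.979, -0.001], [-0.0, 0.001, -1.0]]
contact_force: [0.9, -0.1, 0.1]
width: 0.0849
[ 0.4828 -0.3147  0.1607] [[ 0.9794  0.2021 -0.0002]
 [ 0.2021 -0.9794 -0.0008]
 [-0.0003  0.0007 -1.    ]] [ 0.8654 -0.079   0.1292]
tip [246.7336  -1.3725]
mid [247.0549 205.7844]
```

View pics/w1.png

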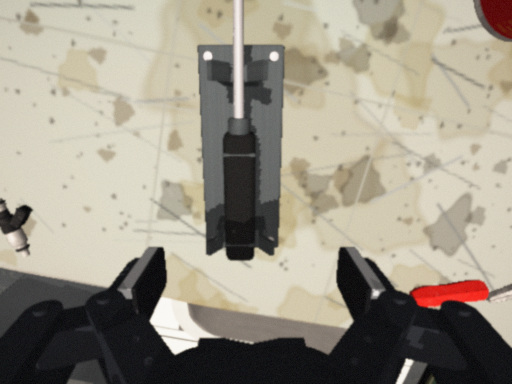

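Wrist: the handle runs from rows 133–258 around column 239.5, and the shank is at column 238 up at row 0.

```bash
python3 - <<'E'
from h import *
import json
c=json.load(open("w1.json"));f=cv2.imread("pics/w1.png")
g=f.max(2)
for r in(20,60,100):
    x=np.where(g[r,225:252]>130)[0]+225; print(r,x.min(),x.max(),onz(c,((x.min()+x.max())/2,r),.062))
for r in(145,170,200,230):
    x=np.where(g[r,210:275]<32)[0]+210; print(r,x.min(),x.max(),[onz(c,(u,r),.06) for u in(x.min(),x.max()+1)])
col=g[100:275,239];print(col.tolist())
for r in(118,133,153,247,260):print(r,onz(c,(239.5,r),.066),onz(c,(239.5,r),.053))
print("screws",onz(c,(207.5,56),.006),onz(c,(274,56),.006))
E
```

```text
20 225 251 [ 0.6065 -0.2819  0.062 ]
60 233 242 [ 0.5825 -0.2863  0.062 ]
100 234 242 [ 0.5572 -0.2916  0.062 ]
145 252 254 [array([ 0.5283, -0.3075,  0.06  ]), array([ 0.5288, -0.3097,  0.06  ])]
170 252 254 [array([ 0.51  , -0.3113,  0.06  ]), array([ 0.5105, -0.3135,  0.06  ])]
200 252 254 [array([ 0.4868, -0.3162,  0.06  ]), array([ 0.4873, -0.3184,  0.06  ])]
230 225 254 [array([ 0.4577, -0.3002,  0.06  ]), array([ 0.4626, -0.3236,  0.06  ])]
[236, 236, 237, 237, 238, 237, 237, 238, 238, 237, 238, 238, 237, 238, 239, 237, 238, 228, 170, 117, 103, 111, 109, 113, 110, 110, 103, 104, 106, 102, 104, 99, 103, 98, 88, 55, 40, 41, 39, 41, 46, 37, 41, 38, 38, 39, 36, 38, 43, 45, 41, 42, 41, 50, 74, 88, 58, 38, 38, 41, 41, 42, 42, 38, 39, 37, 40, 40, 43, 41, 38, 42, 44, 42, 42, 43, 40, 42, 41, 43, 42, 40, 40, 41, 38, 42, 39, 37, 36, 38, 41, 39, 41, 40, 42, 39, 38, 42, 39, 39, 41, 46, 41, 37, 39, 37, 40, 38, 38, 38, 40, 43, 39, 43, 38, 37, 39, 41, 35, 37, 41, 37, 30, 24, 23, 26, 27, 22, 24, 23, 24, 24, 24, 21, 26, 24, 23, 24, 25, 23, 25, 25, 20, 27, 37, 43, 36, 25, 22, 25, 20, 23, 21, 22, 23, 25, 22, 24, 25, 49, 115, 189, 212, 220, 220, 221, 225, 224, 224, 223, 223, 221, 225, 222, 221]
118 [ 0.5457 -0.295   0.066 ] [ 0.5449 -0.2947  0.053 ]
133 [ 0.5356 -0.297   0.066 ] [ 0.5342 -0.2968  0.053 ]
153 [ 0.5217 -0.2997  0.066 ] [ 0.5195 -0.2997  0.053 ]
247 [ 0.4484 -0.314   0.066 ] [ 0.4417 -0.3148  0.053 ]
260 [ 0.437  -0.3162  0.066 ] [ 0.4296 -0.3172  0.053 ]
screws [ 0.5871 -0.2571  0.006 ] [ 0.5984 -0.3121  0.006 ]
```

```bash
python3 -m pendant '[[[0.045,-0.083,0.4],[0,0,0],85],[[0.045,-0.083,0.875],[0,0,0],85],[[0.045,-0.083,0.875],[0,0,0],70],[[0.045,-0.083,0.875],[0,0,0],60],[[0.045,-0.083,0.875],[0,0,0],60]]' 60
python3 -m pendant '[[[0,0,0.2],[0,0,0],60],[[0,0,0.396],[0,0,0],60],[[0,0,0.396],[0,0,0],60],[[0,0,0.396],[0,0,0],45],[[0,0,0.396],[0,0,0],40]]'
python3 -m pendant '[[[0,0,0],[0,0,0],32],[[0,0,0],[0,0,0],28],[[0,0,0],[0,0,0],15],[[0,0,0],[0,0,0],15],[[0,0,0],[0,0,0],15]]' 60
```

```text
time_s: 3.2
tool_pos: [0.4864, -0.3069, 0.0922]
ee_rot: [[0.979, 0.203, 0.002], [0.203, -0.979, -0.001], [0.001, 0.002, -1.0]]
contact_force: [-0.8, -0.7, 0.5]
width: 0.0598
time_s: 3.7
tool_pos: [0.4865, -0.3064, 0.06]
ee_rot: [[0.979, 0.204, 0.001], [0.204, -0.979, -0.001], [0.001, 0.001, -1.0]]
contact_force: [0.6, -0.4, -0.6]
width: 0.0399
time_s: 4.2
tool_pos: [0.4862, -0.3061, 0.0592]
ee_rot: [[0.979, 0.204, 0.001], [0.204, -0.979, -0.0], [0.001, 0.0, -1.0]]
contact_force: [-1.9, 0.4, 8.6]
width: 0.0234
```

```bash
python3 -m pendant '[[[0,0,-0.1],[0,0,0],15],[[0,0,-0.3],[0,0,0],15],[[0,0,-0.6],[0,0,0],15],[[0,0,-0.9],[0,0,0],15],[[0,0,-1],[0,0,0],15]]'
python3 -m pendant '[[[0,0,-0.25],[0,0,0],15],[[0.1,-0.2,-0.5],[0,0,0],15],[[0.2,-0.4,-0.5],[0,0,0],15],[[0.37,-0.65,-0.5],[0,0,0],15],[[0.4725,-0.85,-0.5],[0,0,0],15]]'
python3 -m pendant '[[[0.1,-0.17,0],[0,0,0],15],[[0.2,-0.34,0],[0,0,0],15],[[0.3,-0.51,0],[0,0,0],15],[[0.37,-0.68,0],[0,0,0],15],[[0.4725,-0.85,0],[0,0,0],15]]'
python3 -m pendant '[[[0.1,-0.17,0],[0,0,0],15],[[0.2,-0.34,0],[0,0,0],15],[[0.3,-0.51,0],[0,0,0],15],[[0.37,-0.68,0],[0,0,0],15],[[0.4725,-0.85,0],[0,0,0],15]]'
python3 -m pendant '[[[0.1,-0.17,0],[0,0,-0.045],15],[[0.2,-0.34,0],[0,0,-0.09],15],[[0.3,-0.51,0],[0,0,-0.135],15],[[0.37,-0.68,0],[0,0,-0.18],15],[[0.4725,-0.85,0],[0,0,-0.225],15]]'
python3 -m pendant '[[[0.18,-0.07,0],[0,0,-0.045],15],[[0.36,-0.14,0],[0,0,-0.09],15],[[0.54,-0.21,0],[0,0,-0.135],15],[[0.72,-0.28,0],[0,0,-0.18],15],[[0.911,-0.338,0],[0,0,-0.225],15]]'
python3 - <<'E'
from h import *
import json
s=read_state();print(s["tool_pos"],s["ee_rot"],s["contact_force"])
c=camera_info("wrist");f=grab_frame("wrist");c["extrinsics"]=np.array(c["extrinsics"]).tolist()
json.dump(c,open("w2.json","w"));cv2.imwrite("pics/w2.png",f);cv2.imwrite("pics/top2.png",grab_frame("top"));cv2.imwrite("pics/side2.png",grab_frame("side"))
p=s["tool_pos"]+s["ee_rot"]@[.148,0,.025];print("tip pred",p,proj(c,p),"eye",proj(c,[.5941,.2131,.046]))
E
```

```text
time_s: 4.7
tool_pos: [0.4866, -0.3063, 0.141]
ee_rot: [[0.979, 0.204, 0.002], [0.204, -0.979, -0.001], [0.002, 0.002, -1.0]]
contact_force: [0.2, -0.1, -1.2]
width: 0.0233
time_s: 5.2
tool_pos: [0.5096, -0.2302, 0.1783]
ee_rot: [[0.979, 0.205, -0.0], [0.205, -0.979, 0.001], [-0.0, -0.001, -1.0]]
contact_force: [0.4, -0.6, -0.5]
width: 0.0233
time_s: 5.7
tool_pos: [0.5321, -0.1567, 0.1784]
ee_rot: [[0.979, 0.204, -0.001], [0.204, -0.979, 0.0], [-0.001, -0.0, -1.0]]
contact_force: [0.2, -0.1, -1.6]
width: 0.0231
time_s: 6.2
tool_pos: [0.5554, -0.0822, 0.1786]
ee_rot: [[0.979, 0.204, -0.0], [0.204, -0.979, 0.0], [-0.0, -0.0, -1.0]]
contact_force: [0.6, -0.8, -1.4]
width: 0.0231
time_s: 6.7
tool_pos: [0.5786, -0.0077, 0.1786]
ee_rot: [[0.607, 0.794, -0.0], [0.794, -0.607, -0.0], [-0.0, -0.0, -1.0]]
contact_force: [0.7, -0.0, -1.1]
width: 0.0231
time_s: 7.2
tool_pos: [0.6019, 0.0665, 0.1786]
ee_rot: [[-0.054, 0.999, -0.0], [0.999, 0.054, -0.0], [-0.0, -0.0, -1.0]]
contact_force: [-0.1, -0.7, -0.8]
width: 0.0229
[0.6019 0.0665 0.1786] [[-0.054   0.9985 -0.0001]
 [ 0.9985  0.054  -0.0001]
 [-0.0001 -0.0001 -1.    ]] [-0.0946 -0.6504 -0.7555]
tip pred [0.5939 0.2142 0.1536] [250.87   -87.6193] eye [251.1943   1.8038]
```

View pics/w2.png

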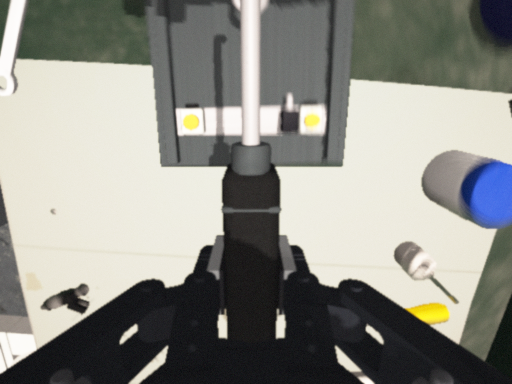

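Wrist: the shank runs up column 250, with the eye ring just behind it at the top (232–266, row 5). The ledge front edge is at (162..343, 165) and the brass nuts are at (192,122) and (312,121).

```bash
python3 - <<'E'
from h import *
import json
c=json.load(open("w2.json"));f=cv2.imread("pics/w2.png");t=cv2.imread("pics/top2.png");T=camera_info("top");S=camera_info("side");sd=cv2.imread("pics/side2.png")
hsv=cv2.cvtColor(f,cv2.COLOR_BGR2HSV);m=cv2.inRange(hsv,(20,150,150),(35,255,255));m[:90]=0;m[160:]=0
n,l,st,ce=cv2.connectedComponentsWithStats(m);nuts=[onz(c,ce[i],.035) for i in range(1,n) if st[i,4]>50];print(nuts)
d=nuts[1]-nuts[0];print("nut line yaw",np.degrees(np.arctan2(d[1],d[0])),"mid",(nuts[0]+nuts[1])/2)
g=f.max(2)
for r in(40,60,80,100):   # outer rails edges
    row=g[r].astype(int);L=[i for i in range(100,200) if row[i]<90 and row[i-1]>=row[i]];
    print(r,[ (int(i),int(row[i])) for i in np.argsort(-abs(np.diff(row[130:370])))[:10]+130])
print([onz(c,u,.03) for u in((162,165.5),(343,165.5))])
for r in(0,3,6,9): print(r,g[r,226:272].tolist())
# top view crop w/ tip & side
def crop(im,x,y,w,h,k): return cv2.resize(im[y:y+h,x:x+w],None,fx=k,fy=k,interpolation=cv2.INTER_CUBIC)
cv2.imwrite("pics/m2.png",np.hstack([crop(t,150,150,80,75,5),crop(sd,210,120,80,75,5)]))
E
```

```text
[array([0.5473, 0.1223, 0.035 ])]Traceback (most recent call last):
  File "<stdin>", line 6, in <module>
IndexError: list index out of range
```

```bash
python3 - <<'E'
from h import *
import json
c=json.load(open("w2.json"));f=cv2.imread("pics/w2.png");t=cv2.imread("pics/top2.png");sd=cv2.imread("pics/side2.png")
nuts=[]
for x0 in(170,295):
    q=f[105:138,x0:x0+40].astype(int);m=(q[...,2]-q[...,0]>80);v,u=np.nonzero(m);nuts.append(onz(c,(u.mean()+x0,v.mean()+105),.035));print(u.mean()+x0,v.mean()+105,m.sum())
d=nuts[1]-nuts[0];print(nuts,"nut yaw",np.degrees(np.arctan2(d[1],d[0])),"mid",(nuts[0]+nuts[1])/2,np.linalg.norm(d))
g=f.max(2).astype(int)
for r in(40,60,80,150): print(r,"L",g[r,145:186].tolist(),"R",g[r,320:360].tolist())
print("front",[onz(c,u,.018) for u in((170,165.5),(335,165.5))], [np.argmax(abs(np.diff(g[150:180,x]))) +150 for x in(185,215,290,325)])
for r in(0,4,8): print(r,g[r,226:272].tolist())
def crop(im,x,y,w,h,k): return cv2.resize(im[y:y+h,x:x+w],None,fx=k,fy=k,interpolation=cv2.INTER_CUBIC)
cv2.imwrite("pics/m2.png",np.hstack([crop(t,150,150,80,75,5),crop(sd,210,120,80,75,5)]))
E
```

```text
190.60752688172045 121.60752688172043 186
311.49655172413793 119.97241379310344 145
[array([0.547 , 0.1224, 0.035 ]), array([0.6504, 0.1294, 0.035 ])] nut yaw 3.89677645605174 mid [0.5987 0.1259 0.035 ] 0.10366126383968124
40 L [90, 85, 84, 87, 95, 103, 105, 110, 111, 111, 110, 109, 111, 110, 110, 109, 110, 113, 111, 108, 103, 92, 77, 65, 63, 76, 92, 101, 108, 111, 111, 110, 113, 110, 108, 111, 113, 109, 113, 112, 109] R [113, 117, 113, 118, 114, 107, 100, 88, 76, 62, 50, 53, 59, 69, 88, 102, 109, 114, 109, 110, 113, 115, 109, 109, 112, 111, 107, 110, 114, 112, 113, 108, 106, 97, 98, 98, 95, 100, 98, 98]
60 L [87, 85, 89, 90, 89, 92, 106, 110, 106, 111, 112, 110, 112, 110, 114, 112, 114, 114, 111, 113, 114, 109, 102, 85, 69, 59, 65, 84, 98, 110, 114, 115, 117, 112, 113, 114, 111, 111, 112, 109, 111] R [118, 117, 117, 113, 115, 108, 102, 92, 72, 51, 47, 58, 76, 96, 107, 114, 114, 112, 112, 110, 109, 111, 108, 108, 114, 114, 114, 114, 114, 107, 98, 99, 98, 94, 93, 98, 97, 97, 99, 98]
80 L [235, 237, 237, 237, 237, 236, 237, 232, 206, 143, 120, 112, 111, 114, 109, 108, 112, 113, 113, 11
[... 810 characters left out ...]
int64(166), np.int64(166)]
0 [58, 63, 61, 54, 66, 95, 138, 176, 216, 235, 244, 245, 241, 225, 176, 170, 196, 213, 226, 233, 237, 241, 246, 250, 251, 251, 248, 243, 240, 235, 228, 221, 202, 186, 203, 227, 233, 233, 229, 221, 200, 172, 141, 108, 73, 65]
4 [93, 83, 72, 68, 58, 61, 83, 116, 155, 197, 227, 240, 246, 240, 194, 174, 194, 212, 227, 232, 236, 242, 246, 250, 251, 251, 249, 244, 239, 234, 230, 220, 201, 185, 204, 227, 229, 226, 218, 203, 179, 154, 129, 108, 100, 93]
8 [104, 95, 88, 83, 73, 60, 60, 62, 74, 93, 127, 167, 197, 200, 171, 174, 193, 212, 224, 231, 236, 241, 247, 250, 251, 251, 249, 244, 240, 237, 230, 220, 205, 186, 195, 209, 205, 188, 168, 149, 133, 121, 112, 109, 109, 109]
```

View pics/m2.png

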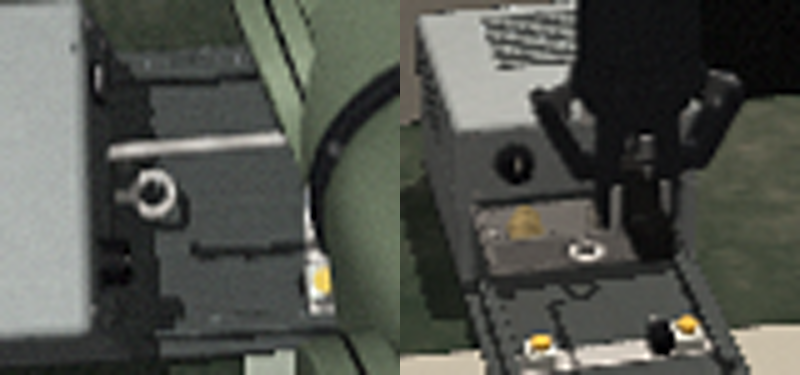

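```bash
python3 - <<'E'
from h import *
T=camera_info("top")
a=onz(T,(359.25,173),.062)[:2];m=np.array([.4855,-.3068]);g=np.array([.4862,-.3061])
print("stand: end from mid",np.linalg.norm(a-m),np.linalg.norm(a-g))
b=onz(T,(150+108/5,150+152/5),.182);print("now end",b,np.linalg.norm(b[:2]-[.6019,.0665]))
t=cv2.imread("pics/top2.png").max(2);print(t[177:184,168:182])
print("eye top",onz(T,(180.8,188.6),.046))
E
```

```text
stand: end from mid 0.14850706735248229 0.14768327137747453
now end [0.5901 0.217  0.182 ] 0.1509887539776658
[[ 45  42  41  46  33  33  28  31  33  30  28  24  22  51]
 [ 42  41  43  36  35  49  63  81 104 117 124 133 129 132]
 [ 45  43  39  54 136 151 169 194 202 203 203 193 192 188]
 [ 44  42  36  85 172 179 179 192 190 182 176 153 152 140]
 [ 46  40  37  77 122 112 102 103  90  83  83  67  53  49]
 [ 41  42  41  51  38  46  46  57  37  30  28  33  28  56]
 [ 41  48  41  42  24  41  46  54  43  34  23  24  44  71]]
eye top [0.5928 0.2139 0.046 ]
```

```bash
python3 -m pendant '[[[0,0,0.25],[0,0,0],15],[[0,0,0.5],[0,0,0],15],[[0,0,0.75],[0,0,0],15],[[0,0,0.95],[0,0,0],15],[[0,0,1],[0,0,0],15]]'
python3 -m pendant '[[[0,0,0.05],[0,0,0],15],[[0,0,0.1],[0,0,0],15],[[0,0,0.1],[0,0,0],15],[[0,0,0.1],[0,0,0],15],[[0,0,0.1],[0,0,0],15]]'
python3 - <<'E'
from h import *
t=grab_frame("top");sd=grab_frame("side");w=grab_frame("wrist")
def crop(im,x,y,w,h,k): return cv2.resize(im[y:y+h,x:x+w],None,fx=k,fy=k,interpolation=cv2.INTER_CUBIC)
cv2.imwrite("pics/m3.png",np.vstack([np.hstack([crop(t,160,170,40,30,10),crop(sd,225,150,40,30,10)]),np.hstack([crop(w,200,0,100,75,4),np.zeros((300,400,3),np.uint8)])]))
E
```

```text
time_s: 7.85
tool_pos: [0.601, 0.0647, 0.0972]
ee_rot: [[-0.045, 0.999, -0.002], [0.999, 0.045, -0.001], [-0.001, -0.002, -1.0]]
contact_force: [-0.5, 0.9, -0.6]
width: 0.023
time_s: 8.35
tool_pos: [0.6019, 0.0654, 0.091]
ee_rot: [[-0.048, 0.999, 0.001], [0.999, 0.048, 0.0], [0.0, 0.001, -1.0]]
contact_force: [0.6, -0.4, -1.2]
width: 0.0234
```

View pics/m3.png

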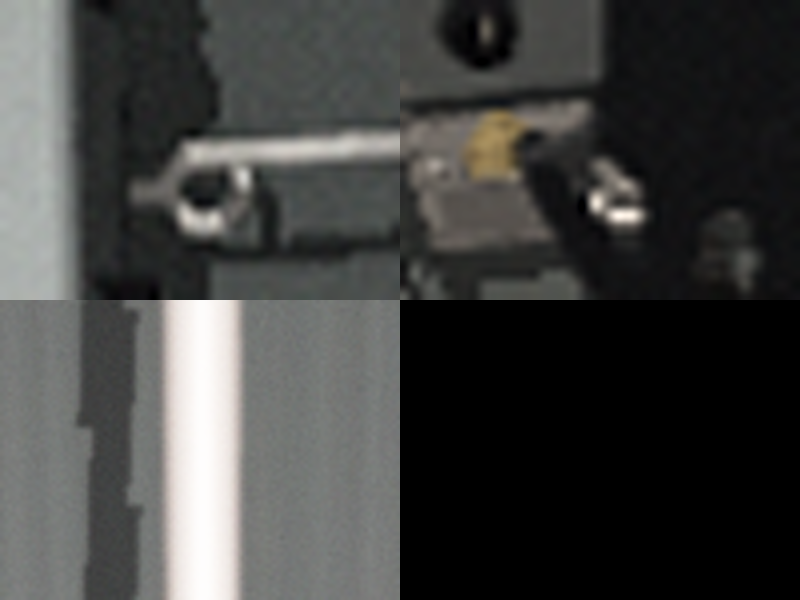

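```bash
python3 - <<'E'
from h import *
T=camera_info("top");S=camera_info("side");s=read_state();p=s["tool_pos"]+s["ee_rot"]@[.148,0,.025];print("tip pred",p,s["tool_pos"])
e=onz(T,(181.3,189.0),.046);print("eye",e)
print("end left extreme",onz(T,(178.1,185.2),.0945)); 
ax=[onz(T,(160+x/10,170+y/10),.0945) for x,y in((190,152),(390,141))];d=ax[0]-ax[1];print(ax,np.degrees(np.arctan2(d[1],d[0])))
print("proj pred tip/axis end",proj(T,p),proj(T,p+[0,0,.028]),"side",proj(S,p),"eye side",proj(S,e))
E
```

```text
tip pred [0.5947 0.2132 0.0659] [0.6018 0.0654 0.0908]
eye [0.5917 0.2125 0.046 ]
end left extreme [0.5937 0.2141 0.0945]
[array([0.5937, 0.2117, 0.0945]), array([0.5963, 0.1584, 0.0945])] 92.88747224303526
proj pred tip/axis end [180.0042 186.6897] [178.4668 184.8654] side [246.8818 165.4846] eye side [246.1038 170.3992]
```

```bash
python3 -m pendant '[[[0.0125,-0.0125,0.04],[0,0,0],15],[[0.0125,-0.0125,0.08],[0,0,0],15],[[0.0125,-0.0125,0.12],[0,0,0],15],[[0.0125,-0.0125,0.15],[0,0,0],15],[[0.0125,-0.0125,0.165],[0,0,0],15]]'
python3 -m pendant '[[[0,0,0.015],[0,0,0],15],[[0,0,0.03],[0,0,0],15],[[0,0,0.045],[0,0,0],15],[[0,0,0.055],[0,0,0],15],[[0,0,0.055],[0,0,0],15]]'
```

```text
time_s: 9.0
tool_pos: [0.6006, 0.0663, 0.0771]
ee_rot: [[-0.049, 0.999, -0.0], [0.999, 0.049, -0.0], [0.0, -0.0, -1.0]]
contact_force: [0.3, 0.2, -1.6]
width: 0.0232
time_s: 9.5
tool_pos: [0.6007, 0.0664, 0.073]
ee_rot: [[-0.049, 0.999, 0.0], [0.999, 0.049, 0.0], [0.0, 0.0, -1.0]]
contact_force: [0.7, 0.7, -0.9]
width: 0.0233
```

```bash
python3 -m pendant '[[[0,0,0.03],[0,0,0],15],[[0,0,0.06],[0,0,0],15],[[0,0,0.1],[0,0,0],15],[[0,0,0.14],[0,0,0],15],[[0,0,0.165],[0,0,0],15]]'
python3 -m pendant '[[[-0.01,0,0],[0,0,0],15],[[-0.02,0,0],[0,0,0],15],[[-0.03,0,0],[0,0,0],15],[[-0.04,0,0],[0,0,0],15],[[-0.05,0,0],[0,0,0],15]]'
```

```text
time_s: 10.0
tool_pos: [0.6005, 0.0662, 0.0594]
ee_rot: [[-0.048, 0.999, -0.001], [0.999, 0.048, -0.0], [-0.0, -0.001, -1.0]]
contact_force: [0.2, -0.0, -1.5]
width: 0.0231
time_s: 10.5
tool_pos: [0.6009, 0.063, 0.0599]
ee_rot: [[-0.049, 0.999, 0.0], [0.999, 0.049, 0.001], [0.001, 0.0, -1.0]]
contact_force: [-0.3, 6.6, -3.2]
width: 0.0234
```

```bash
python3 -m pendant '[[[-0.005,0,0],[0,0,0],15],[[-0.01,0,0],[0,0,0],15],[[-0.015,0,0],[0,0,0],15],[[-0.02,0,0],[0,0,0],15],[[-0.025,0,0],[0,0,0],15]]'
```

```text
time_s: 11.0
tool_pos: [0.601, 0.0616, 0.0599]
ee_rot: [[-0.049, 0.999, 0.0], [0.999, 0.049, 0.002], [0.002, 0.0, -1.0]]
contact_force: [-0.8, 8.9, -3.5]
width: 0.0231
```

```bash
python3 -m pendant '[[[-0.005,0,0],[0,0,0],15],[[-0.01,0,0],[0,0,0],15],[[-0.015,0,0],[0,0,0],15],[[-0.02,0,0],[0,0,0],15],[[-0.025,0,0],[0,0,0],15]]'
```

```text
time_s: 11.5
tool_pos: [0.6011, 0.0589, 0.0599]
ee_rot: [[-0.049, 0.999, 0.0], [0.999, 0.049, 0.001], [0.001, 0.0, -1.0]]
contact_force: [1.2, 5.1, -2.3]
width: 0.0233
```

```bash
python3 -m pendant '[[[-0.01,0,0],[0,0,0],15],[[-0.025,0,0],[0,0,0],15],[[-0.045,0,0],[0,0,0],15],[[-0.07,0,0],[0,0,0],15],[[-0.1,0,0],[0,0,0],15]]'
python3 -m pendant '[[[-0.0325,0,0],[0,0,0],15],[[-0.065,0,0],[0,0,0],15],[[-0.0975,0,0],[0,0,0],15],[[-0.13,0,0],[0,0,0],15],[[-0.1625,0,0],[0,0,0],15]]'
python3 -m pendant '[[[-0.0325,0,0],[0,0,0],15],[[-0.065,0,0],[0,0,0],15],[[-0.0975,0,0],[0,0,0],15],[[-0.13,0,0],[0,0,0],15],[[-0.1625,0,0],[0,0,0],15]]'
python3 -m pendant '[[[-0.0325,0,0],[0,0,0],15],[[-0.065,0,0],[0,0,0],15],[[-0.0975,0,0],[0,0,0],15],[[-0.13,0,0],[0,0,0],15],[[-0.1625,0,0],[0,0,0],15]]'
```

```text
time_s: 12.0
tool_pos: [0.6015, 0.0502, 0.0598]
ee_rot: [[-0.048, 0.999, -0.0], [0.999, 0.048, 0.0], [0.0, 0.0, -1.0]]
contact_force: [-0.4, 4.8, -2.4]
width: 0.023
time_s: 12.5
tool_pos: [0.6021, 0.0372, 0.0598]
ee_rot: [[-0.048, 0.999, -0.0], [0.999, 0.048, 0.0], [0.0, -0.0, -1.0]]
contact_force: [-0.3, 3.9, -3.0]
width: 0.0231
time_s: 13.0
tool_pos: [0.6027, 0.0241, 0.0598]
ee_rot: [[-0.048, 0.999, -0.0], [0.999, 0.048, 0.0], [0.0, -0.0, -1.0]]
contact_force: [-0.8, 3.9, -2.8]
width: 0.0231
time_s: 13.5
tool_pos: [0.6034, 0.0112, 0.0599]
ee_rot: [[-0.048, 0.999, 0.0], [0.999, 0.048, 0.0], [0.0, 0.0, -1.0]]
contact_force: [-0.0, 3.2, -1.7]
width: 0.0231
```

```bash
python3 -m pendant '[[[-0.0325,0,0],[0,0,0],15],[[-0.065,0,0],[0,0,0],15],[[-0.0975,0,0],[0,0,0],15],[[-0.13,0,0],[0,0,0],15],[[-0.1625,0,0],[0,0,0],15]]'
python3 -m pendant '[[[-0.03,0,0],[0,0,0],15],[[-0.055,0,0],[0,0,0],15],[[-0.08,0,0],[0,0,0],15],[[-0.1,0,0],[0,0,0],15],[[-0.115,0,0],[0,0,0],15]]'
python3 -m pendant '[[[-0.012,0,0],[0,0,0],15],[[-0.024,0,0],[0,0,0],15],[[-0.036,0,0],[0,0,0],15],[[-0.048,0,0],[0,0,0],15],[[-0.06,0,0],[0,0,0],15]]'
```

```text
time_s: 14.0
tool_pos: [0.604, -0.0018, 0.0598]
ee_rot: [[-0.048, 0.999, 0.0], [0.999, 0.048, 0.0], [0.0, 0.0, -1.0]]
contact_force: [0.1, 3.2, -2.4]
width: 0.023
time_s: 14.5
tool_pos: [0.6045, -0.0109, 0.0598]
ee_rot: [[-0.048, 0.999, -0.0], [0.999, 0.048, 0.0], [0.0, -0.0, -1.0]]
contact_force: [0.3, 3.1, -1.9]
width: 0.0235
time_s: 15.0
tool_pos: [0.6047, -0.0156, 0.0598]
ee_rot: [[-0.048, 0.999, -0.0], [0.999, 0.048, 0.0], [0.0, -0.0, -1.0]]
contact_force: [0.0, 3.3, -1.6]
width: 0.0235
```

```bash
python3 -m pendant '[[[-0.01,0,0],[0,0,0],15],[[-0.02,0,0],[0,0,0],15],[[-0.03,0,0],[0,0,0],15],[[-0.04,0,0],[0,0,0],15],[[-0.05,0,0],[0,0,0],15]]'
python3 -m pendant '[[[-0.01,0,0],[0,0,0],15],[[-0.02,0,0],[0,0,0],15],[[-0.03,0,0],[0,0,0],15],[[-0.04,0,0],[0,0,0],15],[[-0.05,0,0],[0,0,0],15]]'
python3 - <<'E'
from h import *
sd=grab_frame("side");t=grab_frame("top")
def crop(im,x,y,w,h,k): return cv2.resize(im[y:y+h,x:x+w],None,fx=k,fy=k,interpolation=cv2.INTER_CUBIC)
cv2.imwrite("pics/m4.png",np.hstack([crop(t,160,150,80,75,5),crop(sd,210,135,80,75,5)]))
E
```

```text
time_s: 15.5
tool_pos: [0.6049, -0.0196, 0.0598]
ee_rot: [[-0.048, 0.999, -0.0], [0.999, 0.048, 0.0], [0.0, -0.0, -1.0]]
contact_force: [-0.6, 2.3, -2.0]
width: 0.0232
time_s: 16.0
tool_pos: [0.6051, -0.0237, 0.0599]
ee_rot: [[-0.048, 0.999, 0.0], [0.999, 0.048, 0.0], [0.0, 0.0, -1.0]]
contact_force: [-0.1, 2.5, -1.2]
width: 0.0231
```

View pics/m4.png

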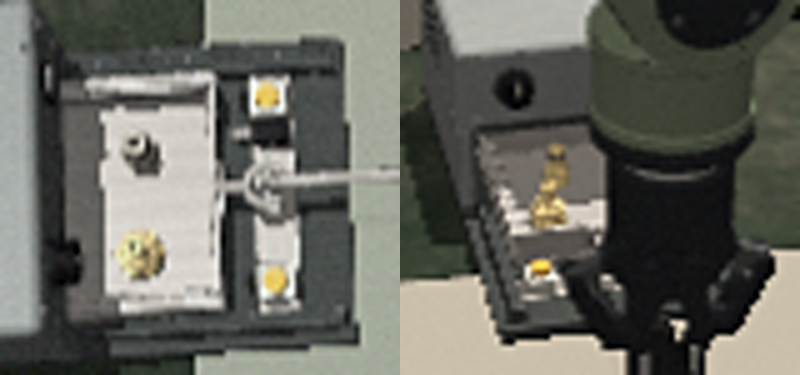

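Top: the hook is in the eye and the adapters are standing. The tray's front edge (crop 218) is still short of the plunger (232) and buffers (247), so about 15 mm to go.

```bash
python3 -m pendant '[[[-0.01,0,0],[0,0,0],15],[[-0.02,0,0],[0,0,0],15],[[-0.03,0,0],[0,0,0],15],[[-0.04,0,0],[0,0,0],15],[[-0.05,0,0],[0,0,0],15]]'
python3 -m pendant '[[[-0.007,0,0],[0,0,0],15],[[-0.014,0,0],[0,0,0],15],[[-0.021,0,0],[0,0,0],15],[[-0.028,0,0],[0,0,0],15],[[-0.035,0,0],[0,0,0],15]]'
```

```text
time_s: 16.6
tool_pos: [0.6053, -0.0276, 0.0598]
ee_rot: [[-0.049, 0.999, -0.0], [0.999, 0.049, 0.0], [0.0, -0.0, -1.0]]
contact_force: [-0.7, 3.5, -2.2]
width: 0.0232
time_s: 17.1
tool_pos: [0.6054, -0.0304, 0.0598]
ee_rot: [[-0.048, 0.999, -0.0], [0.999, 0.048, 0.0], [0.0, -0.0, -1.0]]
contact_force: [-0.1, 3.6, -1.7]
width: 0.0232
```

```bash
python3 -m pendant '[[[-0.006,0,0],[0,0,0],15],[[-0.012,0,0],[0,0,0],15],[[-0.018,0,0],[0,0,0],15],[[-0.024,0,0],[0,0,0],15],[[-0.024,0,0],[0,0,0],15]]'
```

```text
time_s: 17.6
tool_pos: [0.6055, -0.0324, 0.0598]
ee_rot: [[-0.048, 0.999, -0.0], [0.999, 0.048, 0.0], [0.0, -0.0, -1.0]]
contact_force: [-0.3, 3.7, -1.6]
width: 0.0231
```

```bash
python3 -m pendant '[[[-0.006,0,0],[0,0,0],15],[[-0.012,0,0],[0,0,0],15],[[-0.018,0,0],[0,0,0],15],[[-0.024,0,0],[0,0,0],15],[[-0.024,0,0],[0,0,0],15]]'
```

```text
time_s: 18.1
tool_pos: [0.6056, -0.0343, 0.0598]
ee_rot: [[-0.048, 0.999, -0.0], [0.999, 0.048, 0.0], [0.0, -0.0, -1.0]]
contact_force: [-0.2, 3.2, -2.8]
width: 0.0232
```

```bash
python3 -m pendant '[[[-0.006,0,0],[0,0,0],15],[[-0.012,0,0],[0,0,0],15],[[-0.018,0,0],[0,0,0],15],[[-0.024,0,0],[0,0,0],15],[[-0.024,0,0],[0,0,0],15]]'
```

```text
time_s: 18.6
tool_pos: [0.6057, -0.0363, 0.0598]
ee_rot: [[-0.048, 0.999, -0.0], [0.999, 0.048, 0.0], [0.0, -0.0, -1.0]]
contact_force: [0.4, 2.4, -1.9]
width: 0.0233
```

```bash
python3 -m pendant '[[[-0.006,0,0],[0,0,0],15],[[-0.012,0,0],[0,0,0],15],[[-0.018,0,0],[0,0,0],15],[[-0.024,0,0],[0,0,0],15],[[-0.024,0,0],[0,0,0],15]]'
```

```text
time_s: 19.1
tool_pos: [0.6057, -0.0374, 0.0598]
ee_rot: [[-0.049, 0.999, -0.0], [0.999, 0.049, 0.001], [0.001, -0.0, -1.0]]
contact_force: [-0.4, 7.0, -1.2]
width: 0.0232
```

```bash
python3 -m pendant '[[[-0.006,0,0],[0,0,0],15],[[-0.012,0,0],[0,0,0],15],[[-0.018,0,0],[0,0,0],15],[[-0.018,0,0],[0,0,0],15],[[-0.018,0,0],[0,0,0],15]]'
```

```text
time_s: 19.6
tool_pos: [0.6058, -0.0377, 0.0597]
ee_rot: [[-0.05, 0.999, -0.0], [0.999, 0.05, 0.002], [0.002, -0.0, -1.0]]
contact_force: [0.6, 13.3, -2.2]
width: 0.0228
```

```bash
python3 -m pendant '[[[-0.003,0,0],[0,0,0],15],[[-0.004,0,0],[0,0,0],15],[[-0.004,0,0],[0,0,0],15],[[-0.004,0,0],[0,0,0],15],[[-0.004,0,0],[0,0,0],15]]'
python3 -m pendant '[[[0,0,0],[0,0,0],15],[[0,0,0],[0,0,0],15],[[0,0,0],[0,0,0],15],[[0,0,0],[0,0,0],15],[[0,0,0],[0,0,0],15]]'
```

```text
time_s: 20.1
tool_pos: [0.6058, -0.0377, 0.0597]
ee_rot: [[-0.05, 0.999, -0.0], [0.999, 0.05, 0.003], [0.003, -0.0, -1.0]]
contact_force: [-0.8, 14.0, -3.1]
width: 0.0232
time_s: 20.6
tool_pos: [0.6058, -0.0377, 0.0597]
ee_rot: [[-0.05, 0.999, -0.0], [0.999, 0.05, 0.003], [0.003, -0.0, -1.0]]
contact_force: [-0.2, 14.3, -3.4]
width: 0.0231
```

```bash
python3 -m pendant '[[[0.01,0,0],[0,0,0],15],[[0.02,0,0],[0,0,0],15],[[0.03,0,0],[0,0,0],15],[[0.04,0,0],[0,0,0],15],[[0.045,0,0],[0,0,0],15]]'
python3 - <<'E'
from h import *
s=read_state();print(s["contact_force"],s["tool_pos"])
t=grab_frame("top")
cv2.imwrite("pics/m5.png",cv2.resize(t[150:225,160:240],None,fx=8,fy=8,interpolation=cv2.INTER_CUBIC))
E
```

```text
time_s: 21.1
tool_pos: [0.6057, -0.0367, 0.0599]
ee_rot: [[-0.048, 0.999, -0.0], [0.999, 0.048, -0.001], [-0.001, -0.0, -1.0]]
contact_force: [-0.9, -0.0, -1.6]
width: 0.0232
[-0.9287 -0.0111 -1.6305] [ 0.6057 -0.0367  0.0599]
```

View pics/m5.png

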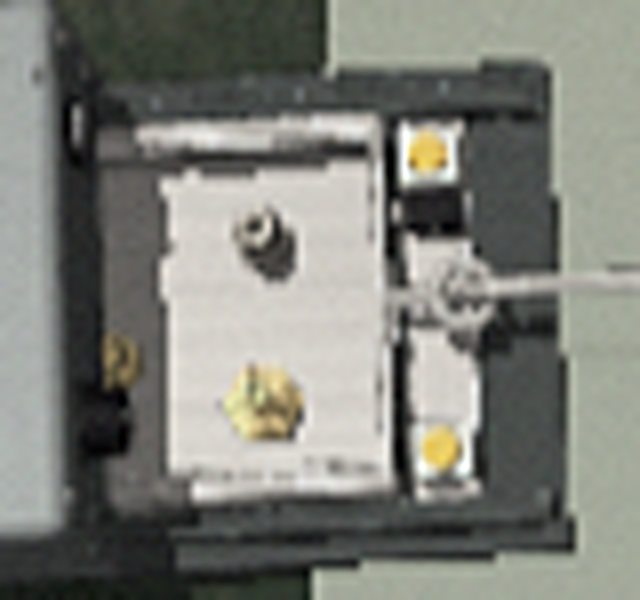

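Top: the tray's front is against both buffers, the plunger is no longer visible, and the adapters are upright. Next I centre the tip in the ring and lift.

```bash
python3 -m pendant '[[[0.01,0,0],[0,0,0],15],[[0.02,0,0],[0,0,0],15],[[0.03,0,0],[0,0,0],15],[[0.03,0,-0.02],[0,0,0],15],[[0.03,0,-0.05],[0,0,0],15]]'
```

```text
time_s: 21.65
tool_pos: [0.6055, -0.0338, 0.0639]
ee_rot: [[-0.048, 0.999, -0.0], [0.999, 0.048, 0.0], [0.0, -0.0, -1.0]]
contact_force: [0.3, 0.0, -1.2]
width: 0.0235
```

```bash
python3 -m pendant '[[[0,0,-0.03],[0,0,0],15],[[0,0,-0.06],[0,0,0],15],[[0,0,-0.1],[0,0,0],15],[[0,0,-0.14],[0,0,0],15],[[0,0,-0.18],[0,0,0],15]]'
```

```text
time_s: 22.15
tool_pos: [0.6056, -0.0338, 0.0786]
ee_rot: [[-0.048, 0.999, 0.0], [0.999, 0.048, 0.0], [0.0, 0.0, -1.0]]
contact_force: [-0.3, -1.0, -1.9]
width: 0.023
```

```bash
python3 -m pendant '[[[0,0,-0.15],[0,0,0],15],[[0,0,-0.35],[0,0,0],15],[[0,0,-0.6],[0,0,0],15],[[0,0,-0.85],[0,0,0],15],[[0,0,-1],[0,0,0],15]]'
python3 -m pendant '[[[-0.1,-0.05,-0.1],[0,0,0],15],[[-0.25,-0.12,-0.25],[0,0,0],15],[[-0.4,-0.2,-0.25],[0,0,0],15],[[-0.53,-0.26,-0.25],[0,0,0],15],[[-0.666,-0.331,-0.25],[0,0,0],15]]'
python3 -m pendant '[[[-0.13,-0.066,0],[0,0,0.045],15],[[-0.26,-0.13,0],[0,0,0.09],15],[[-0.4,-0.2,0],[0,0,0.135],15],[[-0.53,-0.26,0],[0,0,0.18],15],[[-0.666,-0.331,0],[0,0,0.225],15]]'
python3 -m pendant '[[[-0.14,0.036,0],[0,0,0.045],15],[[-0.28,0.072,0],[0,0,0.09],15],[[-0.43,0.108,0],[0,0,0.135],15],[[-0.57,0.144,0],[0,0,0.18],15],[[-0.721,0.18,0],[0,0,0.225],15]]'
python3 -m pendant '[[[-0.086,0.12,0],[0,0,0],15],[[-0.17,0.24,0],[0,0,0],15],[[-0.26,0.36,0],[0,0,0],15],[[-0.34,0.48,0],[0,0,0],15],[[-0.431,0.606,0],[0,0,0],15]]'
python3 -m pendant '[[[-0.1,0.15,0],[0,0,0],15],[[-0.25,0.35,0],[0,0,0],15],[[-0.4,0.55,0],[0,0,0],15],[[-0.431,0.606,0],[0,0,0],15],[[-0.431,0.606,0],[0,0,0],15]]'
python3 - <<'E'
from h import *
s=read_state();R=np.array(s["ee_rot"]);g=np.array([.4862,-.3061,.0592])
print(s["tool_pos"],R,"delta tool scaled",R.T@(g-s["tool_pos"])/.08,"yaw",np.degrees(np.arctan2(R[1,0],R[0,0])))
w=grab_frame("wrist");cv2.imwrite("pics/w6.png",w)
E
```

```text
time_s: 22.65
tool_pos: [0.6059, -0.0338, 0.1604]
ee_rot: [[-0.048, 0.999, 0.002], [0.999, 0.048, 0.0], [-0.0, 0.002, -1.0]]
contact_force: [0.2, 0.2, -0.5]
width: 0.0232
time_s: 23.15
tool_pos: [0.581, -0.0896, 0.1777]
ee_rot: [[-0.048, 0.999, -0.001], [0.999, 0.048, 0.0], [0.0, -0.001, -1.0]]
contact_force: [0.2, 0.8, -3.0]
width: 0.023
time_s: 23.65
tool_pos: [0.5572, -0.1438, 0.1777]
ee_rot: [[0.617, 0.787, -0.001], [0.787, -0.617, 0.0], [-0.0, -0.001, -1.0]]
contact_force: [0.8, -0.1, -1.8]
width: 0.0229
time_s: 24.15
tool_pos: [0.5332, -0.1982, 0.1777]
ee_rot: [[0.98, 0.198, -0.001], [0.198, -0.98, 0.0], [-0.001, -0.0, -1.0]]
contact_force: [0.8, 0.1, -0.9]
width: 0.0234
time_s: 24.65
tool_pos: [0.5097, -0.2526, 0.1782]
ee_rot: [[0.979, 0.205, 0.0], [0.205, -0.979, 0.0], [0.0, -0.0, -1.0]]
contact_force: [0.0, 0.3, -1.0]
width: 0.0234
time_s: 25.15
tool_pos: [0.4858, -0.3071, 0.1782]
ee_rot: [[0.979, 0.203, 0.0], [0.203, -0.979, 0.0], [0.0, -0.0, -1.0]]
contact_force: [0.5, 0.4, -1.6]
width: 0.0235
[ 0.4858 -0.3071  0.1782] [[ 0.9791  0.2032  0.    ]
 [ 0.2032 -0.9791  0.    ]
 [ 0.     -0.     -1.    ]] delta tool scaled [ 0.0069 -0.0111  1.4874] yaw 11.721656954451667
```

View pics/w6.png

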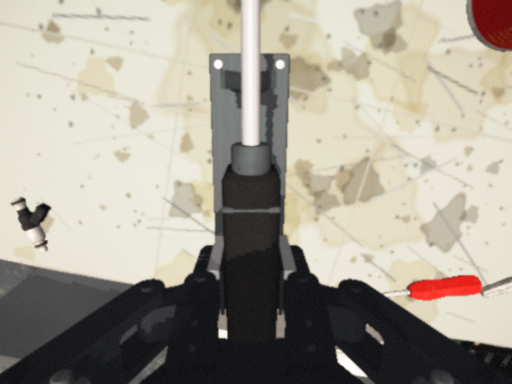

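```bash
python3 -m pendant '[[[0.007,-0.011,0.2],[0,0,0],15],[[0.007,-0.011,0.45],[0,0,0],15],[[0.007,-0.011,0.7],[0,0,0],15],[[0.007,-0.011,0.9],[0,0,0],15],[[0.007,-0.011,1],[0,0,0],15]]'
python3 -m pendant '[[[0,0,0.05],[0,0,0],15],[[0,0,0.1],[0,0,0],15],[[0,0,0.15],[0,0,0],15],[[0,0,0.2],[0,0,0],15],[[0,0,0.25],[0,0,0],15]]'
```

```text
time_s: 25.7
tool_pos: [0.4868, -0.3041, 0.097]
ee_rot: [[0.979, 0.205, -0.001], [0.205, -0.979, 0.001], [-0.001, -0.001, -1.0]]
contact_force: [-0.1, 0.9, -1.3]
width: 0.0232
time_s: 26.2
tool_pos: [0.4867, -0.3053, 0.0782]
ee_rot: [[0.979, 0.204, 0.0], [0.204, -0.979, -0.0], [0.0, 0.0, -1.0]]
contact_force: [-0.6, -0.2, -1.7]
width: 0.0227
```

```bash
python3 -m pendant '[[[0,0,0.05],[0,0,0],15],[[0,0,0.1],[0,0,0],15],[[0,0,0.14],[0,0,0],15],[[0,0,0.18],[0,0,0],15],[[0,0,0.2],[0,0,0],15]]'
python3 -c "
from h import *;s=read_state();print(s['tool_pos'],s['contact_force'],s['torque'])"
```

```text
time_s: 26.7
tool_pos: [0.4865, -0.3052, 0.0619]
ee_rot: [[0.979, 0.204, -0.0], [0.204, -0.979, 0.0], [-0.0, -0.0, -1.0]]
contact_force: [-0.7, -0.4, -1.5]
width: 0.0234
[ 0.4865 -0.3052  0.0619] [-0.7302 -0.4392 -1.4589] [ 0.0084 -0.0205 -0.0133]
```

Entering the forks without force; 2–3 mm left.

```bash
python3 -m pendant '[[[0,0,0.01],[0,0,0],15],[[0,0,0.02],[0,0,0],15],[[0,0,0.03],[0,0,0],15],[[0,0,0.035],[0,0,0],15],[[0,0,0.035],[0,0,0],15]]'
```

```text
time_s: 27.2
tool_pos: [0.4866, -0.3052, 0.0594]
ee_rot: [[0.979, 0.204, -0.0], [0.204, -0.979, 0.0], [-0.0, -0.0, -1.0]]
contact_force: [1.7, 0.1, -2.0]
width: 0.0232
```

```bash
python3 -m pendant '[[[0,0,0.006],[0,0,0],15],[[0,0,0.012],[0,0,0],15],[[0,0,0.012],[0,0,0],15],[[0,0,0.012],[0,0,0],15],[[0,0,0.012],[0,0,0],15]]'
```

```text
time_s: 27.7
tool_pos: [0.4866, -0.3053, 0.0591]
ee_rot: [[0.979, 0.204, 0.0], [0.204, -0.979, -0.0], [0.0, 0.0, -1.0]]
contact_force: [-2.9, 2.6, 12.9]
width: 0.0232
```

Seated (12.9 N upward). I release and retreat.

```bash
python3 -m pendant '[[[0,0,-0.006],[0,0,0],15],[[0,0,-0.006],[0,0,0],28],[[0,0,-0.006],[0,0,0],35],[[0,0,-0.006],[0,0,0],45],[[0,0,-0.006],[0,0,0],55]]'
python3 -m pendant '[[[0,0,0],[0,0,0],60],[[0,0,-0.1],[0,0,0],60],[[0,0,-0.3],[0,0,0],60],[[0,0,-0.6],[0,0,0],60],[[0,0,-1],[0,0,0],60]]'
python3 -m pendant '[[[0,0,-0.4],[0,0,0],60],[[0,0,-0.6],[0,0,0],60],[[0,0,-0.6],[0,0,0],60],[[0,0,-0.6],[0,0,0],60],[[0,0,-0.6],[0,0,0],60]]'
python3 - <<'E'
from h import *
t=grab_frame("top");sd=grab_frame("side");w=grab_frame("wrist");c=camera_info("wrist")
def crop(im,x,y,w,h,k): return cv2.resize(im[y:y+h,x:x+w],None,fx=k,fy=k,interpolation=cv2.INTER_CUBIC)
cv2.imwrite("pics/m7.png",np.vstack([np.hstack([crop(t,160,155,80,60,5),crop(sd,210,145,80,60,5)]),np.hstack([crop(w,150,0,200,150,2),crop(sd,200,250,80,60,5)[:, :]])]) if 0 else np.vstack([np.hstack([crop(t,160,155,80,60,5),crop(sd,210,145,80,60,5)]),np.hstack([cv2.resize(w,(400,300)),crop(sd,210,250,80,60,5)])]))
E
```

```text
time_s: 28.2
tool_pos: [0.4866, -0.3052, 0.0589]
ee_rot: [[0.979, 0.204, -0.0], [0.204, -0.979, 0.0], [-0.0, -0.0, -1.0]]
contact_force: [-0.0, -0.1, -0.1]
width: 0.0548
time_s: 28.7
tool_pos: [0.4862, -0.305, 0.1397]
ee_rot: [[0.979, 0.204, -0.001], [0.204, -0.979, 0.001], [-0.001, -0.001, -1.0]]
contact_force: [0.8, 0.1, -0.1]
width: 0.0599
time_s: 29.2
tool_pos: [0.4863, -0.3051, 0.1862]
ee_rot: [[0.979, 0.204, -0.001], [0.204, -0.979, 0.001], [-0.001, -0.001, -1.0]]
contact_force: [0.1, 0.2, 0.2]
width: 0.06
```

View pics/m7.png

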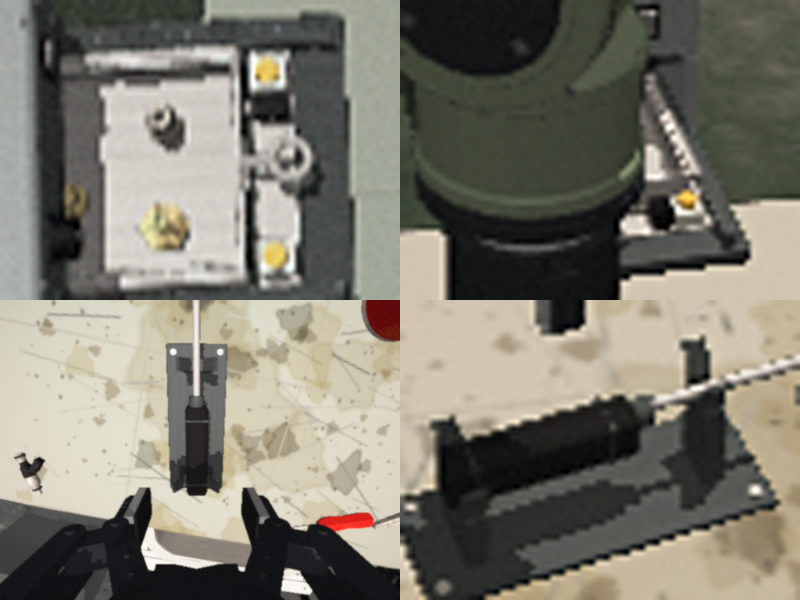

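The hook lies in both forks. The tray's front edge is still against the stop (column about 208.6, against 208.1 while held), and the adapters are upright.

```bash
python3 -c "
from workcell import *
s=read_state();print(s['time_s'],s['contact_force']);print(close_job())"
```

```text
29.35 [0.34600268 0.22438566 0.1431556 ]
the job is handed in; nothing more can be done
None
```

The job is done and handed in at 29.4 s. I took the hook from its stand, dropped its tip into the eye and drew the tray about 101 mm to the stop. I then unhooked and laid the hook back in its stand.

- **Pull:** the highest pull I read through the catch was about 9 N, and sliding took 2 to 4 N. I held the tray against the stop at 13 to 14 N for about 1 s. These are wrist readings taken at the end of each call, so a brief peak in between would not show.
- **Unhooking:** no sideways force over about 1 N was read.
- **Tray:** in the last top view its front edge was level with the buffers and had not moved by more than about half a pixel since the hold. I could not read the switch itself, so I take it as pressed because the plunger was no longer visible.
- **Adapters:** two were clearly upright. The third was partly hidden under the hood's edge, and I could see only part of it, apparently standing.
- **Hook:** it lay straight in both forks after a seating contact of 13 N, with the gripper open and well clear.
- **Other things on the bench:** I made no before-and-after comparison, but the arm read no unexpected contact.
- **Disagreement:** the top camera put the hook 2 to 3 mm to the side of the eye, while the wrist camera showed it in line. I split the difference and the tip went in without force.

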